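Draw the machine's guard flap shut with the hook pole

ROBOT

A 6-joint arm with a two-finger parallel gripper is mounted at the origin on the work surface. World frame = base frame: x ahead of the robot, y to its left, z up, the work surface at z = 0. Lengths are in mm, angles in rad, forces in N, time in s.
With the tool pointing down it reaches from about 350 to 1000 mm from the base axis. Payload 7.1 kg.
Tool frame: the origin (TCP) lies at the very end of the fingers, on their centre line; the grasp point (between the pads) lies r.grip_point_offset behind it (r.grip_point_offset is the distance from the TCP to the grasp point, in mm); z points along the fingers, y is the line along which they close (so a half turn about z gives the same grasp; the last joint's range is limited). The gripper opens to 85 mm and grips with 20 to 120 N. Pads are 22 mm wide; open, the fingers measure 114 mm over their backs; the gripper's body (76 mm by 85 mm) begins 54 mm behind the grasp point. The pads swing forward as they close: fully open they stand 13 mm farther back than shut.
Start: joints at [-1.349, 0.423, 1.63, -0, 1.089, -0.019], TCP at [149.069, -606.946, 231.319] pointing down, gripper open.
Joint ranges: [-3, 3], [-0.9, 2.11], [0.09, 2.58], [-1.31, 4.45], [0.11, 2.69], [-2.54, 2.54]. Speed limits (rad/s): [2.39, 2.39, 3.01, 3.14, 3.14, 3.14].

INTERFACE

Orientations are given as a unit quaternion [x, y, z, w].
In Python, from bench import r, optics, job gives the robot as it stands.
- The arm moves only by the tool send_rows, never from a script. Its argument "rows" is a list that holds one entry, the list of rows, each a list of 7 numbers: the opening, from 0 (shut) to 1 (fully open), then the shift along the tool's x, y, z in m, then the turn, a rotation vector about the tool's x, y, z in degrees. In form: [[[jaw, x, y, z, wx, wy, wz], ...]]. A call has 1 to 5 rows; each row shifts and turns the commanded pose from where the row before left it, along the tool's axes as they then stand; what a row does not reach is not made up. A row lasts 1/8 s, in which the tool goes at most 62.5 mm and 10.7 degrees, less where a joint would pass 70% of its speed; a pose out of reach is approached as far as the arm can. A call with a gripper value outside its range is refused whole. The fingers move at their own pace and stop on an object; "squeeze" is the grip in N (left out, the last holds). Time passes only in rows, so rows that do not move let the fingers close. It gives the time, the measured TCP pose, the force, the opening and the grip force at its end, in the units of the state.
- r.observe(): the state, without advancing time (a new reading comes with each control period).
- optics.grab_frame(name): name is "scene" or "side" or "wrist"; returns a dict with "frame" (480x640x3 uint8, red, green, blue), "depth" (480x640 float32, mm along the optical axis (not along the pixel's ray), 0 where there is no reading), "K" (3x3 intrinsics, pixels), "eye" and "rotation" of the camera in the world. Camera axes: x right, y up, looking along -z (the intrinsics and any distortion apply to the point x, -y, -z); pixel columns grow to the right and rows downward; lengths in mm; the calibration is good to about 2 mm. A picture is of the moment at which its call begins.
- job.job_done(): hands the job in; it is judged then, once.
The state is a dict: "t": time; "joint_pos": joint angles; "qvel": joint speeds; "tau": joint torques, N m; "tcp_pos": TCP position; "orientation": TCP orientation; "contact_force": force on the tool from outside, world axes, zero at the start; "moment": the same for the moment, N m; "finger_gap": opening from 0.0 (shut) to 1.0 (fully open); "gripper_force": force on a finger pad.
Only numpy, scipy, OpenCV 4.12 (cv2) and the standard library are available. Lean on these libraries where they do the work, as an engineer would, in place of code of your own. Each camera call takes 0.05 s, during which the arm holds its last target. There are 200 camera calls.

TASK

The guard flap on top of the little machine has been left tilted back: take the hook pole from its rest, drop its hook down into the ring eye on the flap's top edge and draw the flap up and towards you until it comes up firm against its stop, then keep a steady, moderate pull on it (around 12 N) for about a second so that it beds in. Unhook without pushing the flap open again, and lay the pole back in its rest as it was. Be gentle throughout (never 20 N on the flap), touch the flap with the pole only, and leave the other things on the table alone.

Things in the scene. Friction and masses are not known exactly. Their poses are not given: they have to be found in the camera images.
- pole: Hook pole, 330 mm, 0.22 kg: black square rubber handle (18 x 18 mm, from 130 mm behind to 90 mm ahead of the origin), then an aluminium rod 10 mm thick ending in a steel hook finger 8 mm thick, turned down at a right angle. Origin on the handle's centre line at the point to grip (near the centre of mass), midway between the rest's supports; x runs along the pole to the hook, z up.
- pole_tip (a point): Lower end of the pole's hook finger: 190 mm ahead of the pole's origin and 46 mm below it. The finger stands straight up from here to the rod.
- cradle: The pole's rest, fixed: base 220 x 80 x 12 mm, supports at x = +75 and -75 mm (24 mm long, 40 mm wide), each with a flared slot: floor 60 mm above the table, 21 mm wide there, 32 mm at the mouth 14 mm higher. Origin under the base's centre; x along the slots. The pole lies in it with its x along this x and its origin 69 mm above this origin. May stand left or right of the machine.
- hatch: The machine, fixed: grey housing 240 mm deep, 250 mm wide, 95 mm high, with two aluminium jambs (260 mm high, 194 mm apart) at its front, between which the flap tilts; nothing spans over the flap. Origin under the middle of the housing's front face; x points into the machine, away from the robot, y along the hinge.
- flap_hinge (a point): Middle of the flap's hinge axis, fixed on the machine 30 mm behind and 105 mm above the machine's origin; the axis runs along y. The hinge is stiff: the flap stays where it is left and moves with 2 to 4 N at the eye.
- flap_eye (a point): Centre of the steel ring eye (26 mm inner, 38 mm outer diameter, wire 6 mm) above the flap's top edge, on its robot side: 180 mm from the hinge up along the flap and 28 mm in front of the flap's mid-plane. z is the hole's axis: upright when the flap is upright, else tilted with the flap. The finger's end can go 10 to 18 mm below this point without touching the flap.
- flap (a joint): Tilt of the guard flap (180 x 145 mm, 0.35 kg, clear pane in aluminium) in rad: 0 upright, positive away from the robot; starts at 0.4 to 0.6. Shut is where it meets a rigid stop screw, set unpredictably between 0.12 and 0 rad (21 mm at the eye): feel for it as the pull rises. It beds in under a steady 9 to 18 N at the eye for half a second; 20 N is too much.
- collar_a: Bystander: black ribbed plastic collar, 80 mm across, 24 mm high, lying on an aluminium fixture. Origin under its centre.
- collar_b: Bystander: black ribbed plastic collar, 80 mm across, 24 mm high, on the table. Origin under its centre.
- jar: Bystander: small closed jar, 52 mm across, 75 mm high. Origin under its centre.
- driver: Bystander: screwdriver about 200 mm long lying along x in front of the machine.
- pot: Bystander: grey plastic cup, 70 mm across, 60 mm high. Origin under its centre.
There are look-alikes about, which are no part of the job. Of the things shaped like the cradle, the dark steel one is meant.

How it is judged:
By the outcome, as a careful person would: the job done as asked, in the order asked, and still so for the second after the job is handed in, with the robot touching nothing.
It also fails if it takes over 61 s, if anything falls off the work surface, if the arm or the gripper's body presses on something with over 40 N, if the wrist force passes 120 N, or if a joint passes its speed limit or range.

## Working session

There is one attempt and no reset: what is moved stays moved. The work goes in short steps, Python scripts to look and compute and a tool call to move; the robot and the scene stay as the last step left them, time stands still between calls to the robot, and variables do not carry over. Pictures are saved under pics/ and viewed, at most 14 in all, crops included, and the job is handed in when it is done.

Besides the shell and the picture viewer there is one more tool, called after "Request:" as a command line: name --argument value ..., lists and objects as JSON in quotes. send_rows: Moves the arm, as the interface text tells. Its arguments: {"type":"object","properties":{"rows":{"type":"array"},"squeeze":{"type":"number"}},"required":["rows"]}

```bash
ls; mkdir -p pics; python3 - <<'E'
from bench import r,optics
import cv2,pickle
print(r.observe(), r.grip_point_offset)
for n in ["scene","side"]:
    f=optics.grab_frame(n); pickle.dump(f,open(f'pics/{n}0.pkl','wb')); cv2.imwrite(f'pics/{n}0.png',f['frame'][:,:,::-1]); print(n,f['K'],f['eye'],f['rotation'],[k for k in f])
E
```

```text
pics
{'t': 0.0, 'joint_pos': array([-1.34899927e+00,  4.23855811e-01,  1.63070639e+00, -1.50686810e-05,
        1.08863183e+00, -1.89743153e-02]), 'qvel': array([-3.79493084e-05,  1.12867028e-04,  1.45401459e-03,  1.30451339e-04,
       -1.95198621e-03,  1.33020779e-03]), 'tau': array([ 2.92718187e-04, -5.57374048e+01, -2.81735981e+01, -8.66627261e-06,
        7.40483345e-03, -1.20998737e-05]), 'tcp_pos': array([ 148.94431267, -606.40929894,  230.52992337]), 'orientation': array([ 9.92761652e-01,  1.20098548e-01, -8.76978278e-05, -7.95896522e-04]), 'contact_force': array([-0.0327187 ,  0.05556239,  0.07332156]), 'moment': array([ 0.06494463,  0.05803027, -0.03996875]), 'gripper_force': 0.0, 'finger_gap': 0.9971693555068979} 18.700000000000003
scene [[539.53850468   0.         318.87553919]
 [  0.         539.53850468 241.28920496]
 [  0.           0.           1.        ]] [1189.37154736 -509.28608414 1119.71983015] [0.32205154 0.14641938 0.37061261 0.85877265] ['frame', 'depth', 'K', 'eye', 'rotation']
side [[472.02984036   0.         318.81176454]
 [  0.         472.02984036 242.93124383]
 [  0.           0.           1.        ]] [ 466.57900122 1016.14580761  799.02401509] [-0.02373431  0.47880908  0.87533574 -0.06297531] ['frame', 'depth', 'K', 'eye', 'rotation']
```

View pics/scene0.png

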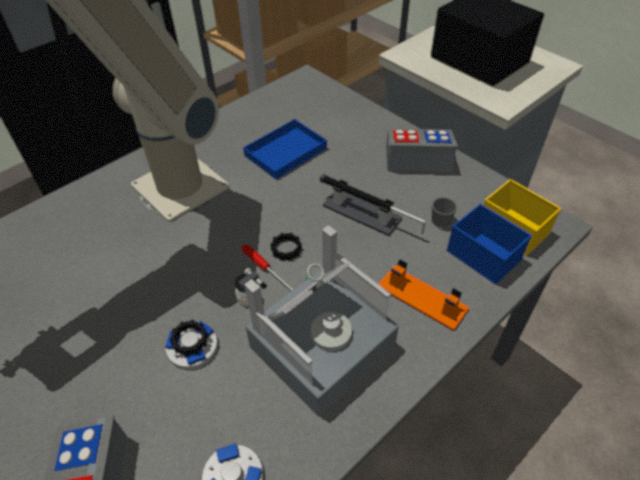

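View pics/side0.png

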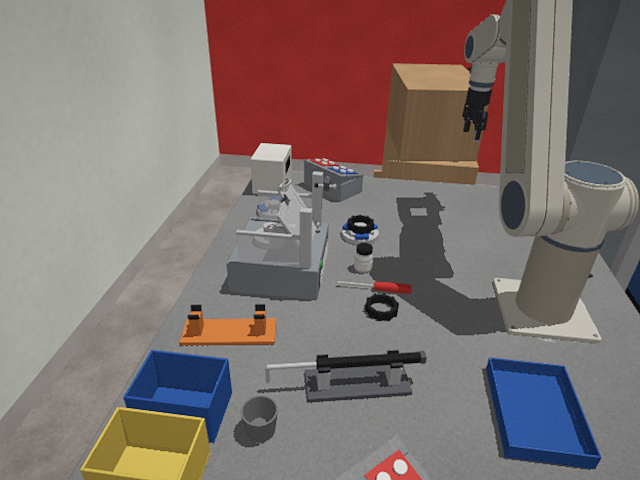

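The scene view shows the pole lying in the dark cradle (322–425, 178–230), the eye ring at (315,270) and the jambs at (330,245) and (255,300). The side view shows the pole from (425,357) to hook (267,378), and the machine around (285,240).

```bash
cat > h.py <<'E'
import numpy as np,cv2,pickle
from scipy.spatial.transform import Rotation as R
def cloud(f):
    K=f['K'];v,u=np.mgrid[:480,:640];d=f['depth']
    p=np.stack([(u-K[0,2])/K[0,0]*d,-(v-K[1,2])/K[1,1]*d,-d],-1)
    return p@R.from_quat(f['rotation']).as_matrix().T+np.array(f['eye'])
def ray(f,u,v):
    K=f['K'];return R.from_quat(f['rotation']).apply([(u-K[0,2])/K[0,0],-(v-K[1,2])/K[1,1],-1])
def onz(f,u,v,z):
    e=np.array(f['eye']);d=ray(f,u,v);return e+d*(z-e[2])/d[2]
def tri(f,a,g,b):
    A=[];B=[]
    for q,p in((f,a),(g,b)):
        d=ray(q,*p);d/=np.linalg.norm(d);M=np.eye(3)-np.outer(d,d);A.append(M);B.append(M@np.array(q['eye']))
    x=np.linalg.lstsq(np.vstack(A),np.hstack(B),rcond=None)[0];return x,np.linalg.norm(np.vstack(A)@x-np.hstack(B))
def proj(f,p):
    q=R.from_quat(f['rotation']).inv().apply(np.array(p)-np.array(f['eye']));K=f['K']
    return K[0,2]+K[0,0]*q[...,0]/-q[...,2],K[1,2]-K[1,1]*q[...,1]/-q[...,2]
E
python3 - <<'E'
from h import *
for n,box in(("scene",(310,165,435,240)),("side",(260,340,430,390))):
    f=pickle.load(open(f'pics/{n}0.pkl','rb'));P=cloud(f);im=f['frame'].astype(int)
    m=np.zeros((480,640),bool);m[box[1]:box[3],box[0]:box[2]]=1
    dark=(im.max(2)<50)&m&(f['depth']>0)&(P[...,2]>72)&(P[...,2]<84)
    q=P[dark];c=q.mean(0);w=np.linalg.svd(q[:,:2]-c[:2],full_matrices=False)[2][0];w*=np.sign(w[0])
    s=(q[:,:2]-c[:2])@w
    print(n,len(q),c,w,np.degrees(np.arctan2(w[1],w[0])),s.min(),s.max(),'back end',c[:2]+w*s.min(),'front',c[:2]+w*s.max(), 'origin',c[:2]+w*(s.min()+130))
    # table z check
    t=P[300:310,480:490] if n=='side' else P[340:350,60:70]; print('table z',np.median(t[...,2]))
    # jambs: high points
    g=(P[...,2]>250)&(P[...,2]<270)&(P[...,0]>450)&(P[...,0]<1000)&(abs(P[...,1])<450)
    k,l,st,ce=cv2.connectedComponentsWithStats(g.astype(np.uint8))
    for i in range(1,k):
        if st[i,4]>15: print('jamb?',st[i],P[l==i].mean(0),P[l==i].min(0),P[l==i].max(0))
    h=(P[...,2]>90)&(P[...,2]<99)&(P[...,0]>450)&(P[...,0]<1100)&(abs(P[...,1])<450)
    k,l,st,ce=cv2.connectedComponentsWithStats(h.astype(np.uint8));i=1+st[1:,4].argmax();q=P[l==i]
    print('housing',st[i],cv2.minAreaRect(q[:,:2].astype(np.float32)))
fs=[pickle.load(open(f'pics/{n}0.pkl','rb')) for n in("scene","side")]
a=cv2.resize(fs[0]['frame'][220:360,220:400],None,fx=4,fy=4,interpolation=cv2.INTER_CUBIC)
b=cv2.resize(fs[1]['frame'][160:300,220:400],None,fx=4,fy=4,interpolation=cv2.INTER_CUBIC)
cv2.imwrite('pics/c1.png',a[:,:,::-1]);cv2.imwrite('pics/c2.png',b[:,:,::-1])
E
```

```text
scene 433 [446.99412841 310.80987865  76.9647259 ] [0.971964   0.23512969] 13.599267930670132 -115.39596253268357 105.58951517080173 back end [334.83340651 283.67686125] front [549.62333645 335.63710908] origin [461.18872715 314.24372152]
table z -0.430244414402182
jamb? [322 226  15  14 125] [620.93254414  35.77912632 257.99948947] [603.91398847  26.57390335 250.02219252] [634.23071398  47.94284749 263.98232991]
jamb? [311 272  13  14  67] [703.2215164  -69.42146399 263.4710742 ] [695.17245892 -84.15840339 251.23031122] [711.23659669 -54.91438536 269.76059157]
jamb? [244 279  16  17 150] [ 621.78161798 -177.32612831  258.36155638] [ 597.37235124 -186.94445309  250.0399694 ] [ 635.55270552 -165.74170923  263.51659988]
housing [ 245  279  154  120 6111] ((706.2777099609375, -69.63180541992188), (241.15406799316406, 250.42132568359375), 0.6220880746841431)
side 759 [446.20059141 319.10657004  76.60638178] [0.97214897 0.23436379] 13.554123125225281 -121.19471665703409 105.65105845349703 back end [328.3812727  290.70291738] front [548.90915884 343.86735211] origin [454.76063853 321.17020958]
table z -0.6846201581487321
jamb? [312 171  11   7  62] [ 620.94879469 -169.53456741  256.9221543 ] [ 607.32770814 -183.89533026  250.31133581] [ 633.8926488  -159.9254614   261.68353915]
jamb? [277 181   7  10  28] [703.37216055 -66.49454907 261.69344034] [696.53578314 -82.63439137 251.67068985] [710.99139686 -53.17860896 269.48423243]
jamb? [299 207  13   9  89] [619.65384389  43.95744746 256.92286595] [605.80340696  27.33323613 250.42489791] [634.14738519  52.58433576 261.99054401]
housing [ 226  222  102   51 1017] ((703.697265625, -63.47706604003906), (244.98854064941406, 252.4805450439453), 0.4759546220302582)
```

View pics/c1.png

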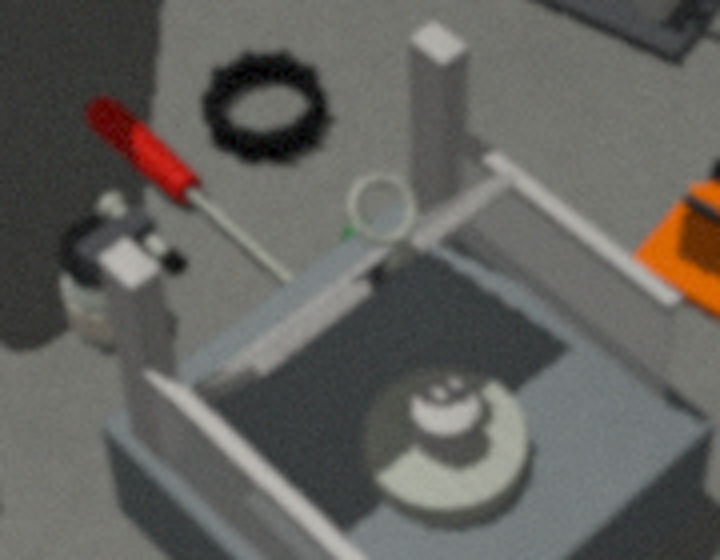

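View pics/c2.png

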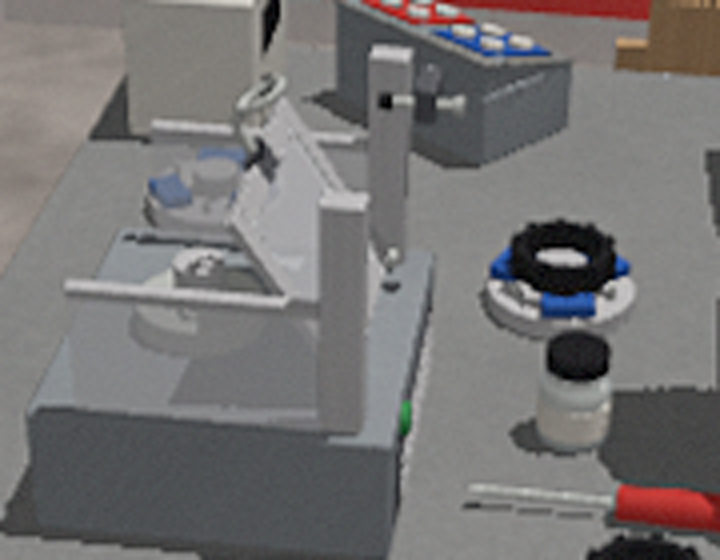

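The crops show the eye ring at about (315.5,271.8) in the scene image and (285.5,184) in the side image. There is also a stop screw on the far jamb. The jambs and housing put the machine at roughly x_front 585, y −67, and the pole origin at about (458,318) with yaw 13.6°. I'll move over the pole now.

Request:
send_rows --rows '[[[1,0.043,-0.036,-0.014,0,0,0],[1,0.043,-0.036,-0.014,0,0,0],[1,0.043,-0.036,-0.014,0,0,0],[1,0.043,-0.037,-0.014,0,0,0],[1,0.043,-0.037,-0.014,0,0,0]]]'

```text
t: 0.72
tcp_pos: [315.1, -377.2, 301.6]
orientation: [0.993, 0.12, -0.0, -0.0]
contact_force: [1.2, -0.6, -0.5]
finger_gap: 0.999
gripper_force: 0.0
```

Request:
send_rows --rows '[[[1,0.043,-0.036,-0.014,0,0,0],[1,0.043,-0.036,-0.014,0,0,0],[1,0.043,-0.036,0,0,0,0],[1,0.043,-0.037,0,0,0,0],[1,0.043,-0.037,0,0,0,0]]]'

```text
t: 1.35
tcp_pos: [480.5, -149.2, 329.3]
orientation: [0.993, 0.12, -0.0, 0.0]
contact_force: [1.6, -0.8, -0.1]
finger_gap: 1.002
gripper_force: 0.0
```

Request:
send_rows --rows '[[[1,0.01,-0.05,0,0,0,0],[1,0.01,-0.05,0,0,0,0],[1,0.01,-0.05,0,0,0,0],[1,0.01,-0.05,0,0,0,0],[1,0.01,-0.05,0.015,0,0,0]]]'

```text
t: 1.98
tcp_pos: [469.1, 105.6, 315.0]
orientation: [0.993, 0.12, 0.001, -0.0]
contact_force: [1.2, 0.8, 0.8]
finger_gap: 0.999
gripper_force: 0.0
```

Request:
send_rows --rows '[[[1,0.01,-0.05,0.02,0,0,0],[1,0.01,-0.05,0.02,0,0,0],[1,0.01,-0.05,0.02,0,0,0],[1,0.01,-0.05,0.02,0,0,0],[1,0,0,0,0,0,0]]]'

```text
t: 2.6
tcp_pos: [458.5, 309.9, 232.2]
orientation: [0.993, 0.122, -0.001, 0.001]
contact_force: [1.2, 0.0, 0.6]
finger_gap: 1.0
gripper_force: 0.0
```

```bash
python3 - <<'E'
from h import *
from bench import r,optics
s=r.observe();print(s['t'],s['tcp_pos'],s['orientation'],s['contact_force'])
f=optics.grab_frame('wrist');pickle.dump(f,open('pics/w1.pkl','wb'));cv2.imwrite('pics/w1.png',f['frame'][:,:,::-1])
print(f['eye'],f['rotation'],f['K'])
P=cloud(f);im=f['frame'].astype(int)
print('proj origin est',proj(f,[458,318,78]))
a,b=[pickle.load(open(f'pics/{n}0.pkl','rb')) for n in("scene","side")]
print('eye',tri(a,(315.5,271.75),b,(285.5,184)))
E
```

```text
2.6 [458.54987626 309.87052981 232.24632918] [ 9.92530490e-01  1.21986675e-01 -1.49186957e-03  5.02684748e-04] [1.19188186 0.04509535 0.61764255]
[538.14829013 329.28510736 374.28255152] [-0.12770398  0.10006718 -0.60704497  0.77792973] [[332.07946984   0.         315.97017147]
 [  0.         332.07946984 243.16377442]
 [  0.           0.           1.        ]]
proj origin est (np.float64(306.9385728764649), np.float64(222.99358476989605))
eye (array([688.18625285, -65.59270556, 269.6913078 ]), np.float64(0.21453548027637004))
```

View pics/w1.png

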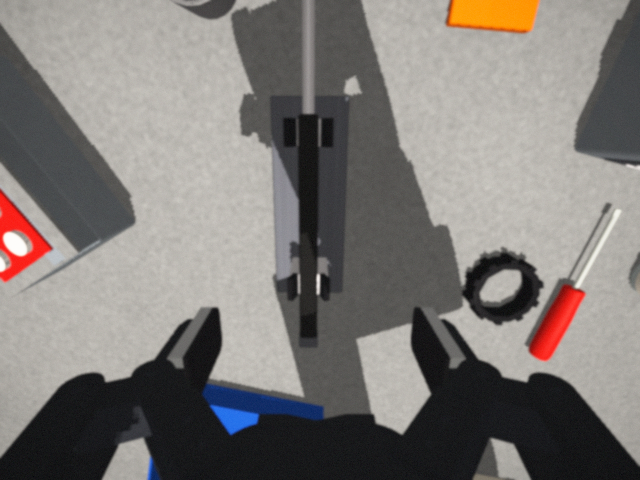

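The wrist picture shows the handle from (309,115) to (308,346), centred at about u=308.5, with the collar and driver well to the right.

```bash
python3 - <<'E'
from h import *
f=pickle.load(open('pics/w1.pkl','rb'));im=f['frame'].max(2).astype(int)
# rows: left/right edges of handle at uniform-lit rows
for v in (160,185,210,230,320,335):
    row=im[v,280:345]; print(v,np.where(row<45)[0][[0,-1]]+280)
col=im[:,306:312].mean(1);print('front',col[105:125].round(),'back',col[332:352].round())
A=onz(f,309,114.5,78);B=onz(f,308.5,338,78);B2=onz(f,308.5,346,60)
w=(A-B)[:2];print(A,B,B2,np.linalg.norm(w),np.degrees(np.arctan2(w[1],w[0])))
w/=np.linalg.norm(w);print('origin',A[:2]-90*w,B[:2]+130*w)
E
```

```text
160 [298 318]
185 [298 318]
210 [300 317]
230 [300 317]
320 [301 315]
335 [300 316]
front [148. 148. 147. 146. 147. 147. 148. 140. 114.  70.  36.  23.  24.  23.
  22.  22.  22.  20.  22.  21.] back [22. 22. 23. 22. 25. 34. 46. 55. 59. 60. 58. 60. 59. 58. 62. 70. 82. 87.
 86. 88.]
[549.26503416 338.2506562   78.        ] [337.84865223 287.34073051  78.        ] [315.54511974 282.33145899  60.        ] 217.45966772070236 13.5392861610501
origin [461.76616794 317.18057291] [464.23590344 317.77529527]
```

Request:
send_rows --rows '[[[1,0.004,-0.007,0.02,0,0,0],[1,0,0,0.05,0,0,0],[1,0,0,0.05,0,0,0],[1,0,0,0.042,0,0,0],[1,0,0,0.02,0,0,0]]]'

```text
t: 3.28
tcp_pos: [461.1, 313.3, 49.4]
orientation: [0.993, 0.119, -0.002, 0.001]
contact_force: [-0.3, 0.4, -0.3]
finger_gap: 1.0
gripper_force: 0.0
```

Request:
send_rows --rows '[[[1,0,0,0,0,0,0],[1,0,0,0,0,0,0]]]'

```text
t: 3.52
tcp_pos: [462.9, 315.1, 52.9]
orientation: [0.993, 0.12, 0.0, -0.0]
contact_force: [0.5, -0.6, -0.0]
finger_gap: 1.0
gripper_force: 0.0
```

Request:
send_rows --rows '[[[1,0,-0.0025,0.002,0,0,0],[0,0,0,0,0,0,0],[0,0,0,0,0,0,0],[0,0,0,0,0,0,0],[0,0,0,0,0,0,0]]]' --squeeze 40

```text
t: 4.15
tcp_pos: [461.7, 317.8, 50.6]
orientation: [0.993, 0.12, 0.0, -0.0]
contact_force: [0.6, 1.1, 0.5]
finger_gap: 0.203
gripper_force: 39.4
```

Request:
send_rows --rows '[[[0,0,0,0,0,0,0],[0,0,0,0,0,0,0],[0,0,0,0,0,0,0]]]'

```text
t: 4.53
tcp_pos: [461.7, 317.9, 50.6]
orientation: [0.993, 0.12, 0.0, -0.0]
contact_force: [-1.2, -0.7, 4.1]
finger_gap: 0.202
gripper_force: 39.9
```

Request:
send_rows --rows '[[[0,0,0,0,0,0,0],[0,0,0,0,0,0,0],[0,0,0,-0.01,0,0,0],[0,0,0,-0.03,0,0,0],[0,0,0,-0.05,0,0,0]]]' --squeeze 120

```text
t: 5.15
tcp_pos: [460.2, 316.8, 139.8]
orientation: [0.993, 0.12, -0.002, 0.001]
contact_force: [0.6, -0.7, -1.7]
finger_gap: 0.185
gripper_force: 117.2
```

Request:
send_rows --rows '[[[0,0,0,-0.06,0,0,0],[0,0,0,-0.06,0,0,0],[0,0,0,-0.05,0,0,0],[0,0,0,0,0,0,0],[0,0,0,0,0,0,0]]]'

```text
t: 5.78
tcp_pos: [460.8, 317.3, 309.5]
orientation: [0.993, 0.12, -0.001, 0.0]
contact_force: [-0.3, -0.3, -1.7]
finger_gap: 0.187
gripper_force: 117.2
```

```bash
python3 - <<'E'
from h import *
from bench import r,optics
s=r.observe();print(s['t'],s['tcp_pos'],s['orientation'],s['contact_force'],s['moment'],s['finger_gap'])
f=optics.grab_frame('wrist');pickle.dump(f,open('pics/w2.pkl','wb'));a=f['frame']
f=optics.grab_frame('side');pickle.dump(f,open('pics/s2.pkl','wb'));b=f['frame']
cv2.imwrite('pics/w2.png',cv2.resize(np.hstack([a,b])[:,:,::-1],(800,300)))
E
```

```text
5.775 [460.82389345 317.25427265 309.5234883 ] [ 9.92761507e-01  1.20100096e-01 -6.76330631e-04  3.17244428e-04] [-0.32489306 -0.34917769 -1.67986907] [-0.04245997  0.04723211  0.00231128] 0.187330051251173
```

View pics/w2.png

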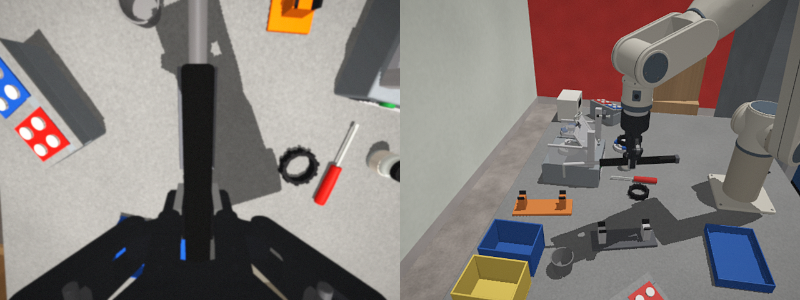

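The pole is lifted level in the grip, handle centred at (197,160) in the left half, and the cradle is empty in the right half. Next I square up the yaw and go above the eye.

Request:
send_rows --rows '[[[0,0,0,-0.018,0,0,7],[0,0,0,-0.018,0,0,6.8],[0,0.005,0.04,0,0,0,0],[0,0.005,0.05,0,0,0,0],[0,0.005,0.05,0,0,0,0]]]'

```text
t: 6.5
tcp_pos: [475.8, 176.3, 344.5]
orientation: [1.0, 0.0, -0.002, 0.001]
contact_force: [0.2, -0.9, -1.3]
finger_gap: 0.19
gripper_force: 117.5
```

Request:
send_rows --rows '[[[0,0.005,0.05,0,0,0,0],[0,0.005,0.05,0,0,0,0],[0,0.005,0.05,0,0,0,0],[0,0.004,0.05,0,0,0,0],[0,0.003,0.043,0,0,0,0]]]'

```text
t: 7.12
tcp_pos: [497.7, -67.0, 344.6]
orientation: [1.0, -0.0, -0.002, -0.0]
contact_force: [0.5, -0.2, -1.5]
finger_gap: 0.187
gripper_force: 117.5
```

Request:
send_rows --rows '[[[0,0,0,0,0,0,0],[0,0,0,0,0,0,0]]]'

```text
t: 7.38
tcp_pos: [497.9, -65.0, 345.0]
orientation: [1.0, -0.0, -0.001, -0.0]
contact_force: [-0.5, 1.3, -1.9]
finger_gap: 0.187
gripper_force: 117.7
```

```bash
python3 - <<'E'
from h import *
from bench import r,optics
s=r.observe();print(s['t'],s['tcp_pos'],s['orientation'],s['contact_force'],s['moment'])
o=[]
t=s['tcp_pos']+np.array([190,0,-27.6]);E=[688,-66,269.5]
for n in('scene','side'):
    f=optics.grab_frame(n);pickle.dump(f,open(f'pics/{n}3.pkl','wb'))
    u,v=proj(f,E);u,v=int(u)-40,int(v)-35-15
    print(n,(u,v),'tip',proj(f,t),'eye',proj(f,E))
    o.append(cv2.resize(f['frame'][v:v+100,u:u+80],None,fx=5,fy=5,interpolation=cv2.INTER_CUBIC))
cv2.imwrite('pics/n3.png',np.hstack(o)[:,:,::-1])
E
```

```text
7.375 [497.92860269 -65.03568175 344.98328414] [ 9.99998952e-01 -3.68528504e-04 -1.34502734e-03 -3.89495887e-04] [-0.5445374   1.27111694 -1.85275924] [ 0.00592035  0.05653085 -0.00397287]
scene (275, 221) tip (np.float64(315.1237677284271), np.float64(256.22416489484516)) eye (np.float64(315.2245442516103), np.float64(271.827125232929))
side (245, 134) tip (np.float64(285.13480915376323), np.float64(166.87599407945746)) eye (np.float64(285.5487722027775), np.float64(184.02796557096516))
```

View pics/n3.png

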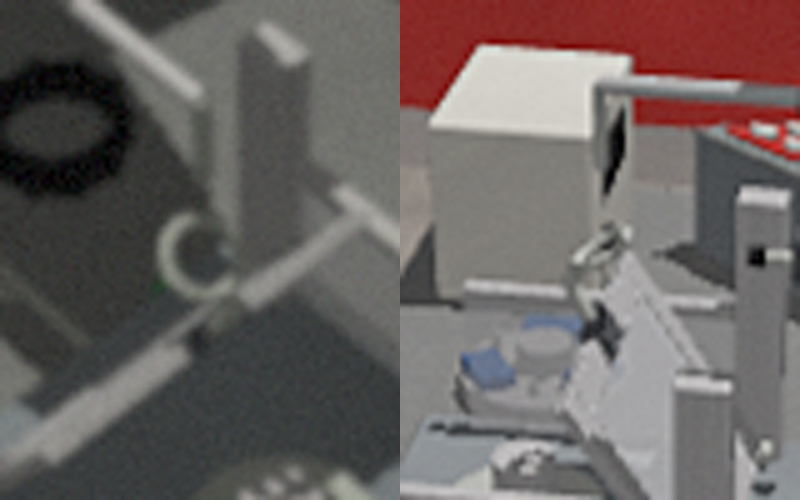

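The left half shows the hook finger just above the ring: tip near (205,195), ring centre near (200,255). The right half agrees, with the finger at u≈604 over the ring at about 601. The tip is within 2 mm of the eye, so I descend in steps.

Request:
send_rows --rows '[[[0,0,0.001,0.012,0,0,0],[0,0,0,0.012,0,0,0],[0,0,0,0.01,0,0,0],[0,0,0,0.006,0,0,0],[0,0,0,0,0,0,0]]]'

```text
t: 8.1
tcp_pos: [498.3, -66.2, 305.8]
orientation: [1.0, -0.0, -0.001, -0.0]
contact_force: [-0.5, 0.7, -1.5]
finger_gap: 0.185
gripper_force: 117.7
```

Request:
send_rows --rows '[[[0,0,0,0.003,0,0,0],[0,0,0,0.003,0,0,0],[0,0,0,0.003,0,0,0],[0,0,0,0,0,0,0]]]'

```text
t: 8.6
tcp_pos: [498.4, -66.2, 297.1]
orientation: [1.0, -0.0, -0.0, -0.0]
contact_force: [0.1, 0.2, -2.0]
finger_gap: 0.189
gripper_force: 117.7
```

Request:
send_rows --rows '[[[0,0,0,0.004,0,0,0],[0,0,0,0.003,0,0,0],[0,0,0,0,0,0,0]]]'

```text
t: 8.98
tcp_pos: [498.3, -66.2, 290.0]
orientation: [1.0, -0.0, -0.0, -0.0]
contact_force: [0.1, -0.2, -2.2]
finger_gap: 0.188
gripper_force: 117.7
```

Request:
send_rows --rows '[[[0,0,0,0.003,0,0,0],[0,0,0,0.003,0,0,0],[0,0,0,0,0,0,0]]]'

```text
t: 9.35
tcp_pos: [498.3, -66.2, 284.0]
orientation: [1.0, -0.0, -0.0, -0.0]
contact_force: [0.2, -0.5, -0.8]
finger_gap: 0.185
gripper_force: 117.7
```

```bash
python3 - <<'E'
from h import *
from bench import r,optics
s=r.observe();print(s['t'],s['tcp_pos'],s['orientation'],s['contact_force'],s['moment'])
o=[]
t=s['tcp_pos']+np.array([190,0,-27.6])
for n,(u,v) in(('scene',(275,221)),('side',(245,134))):
    f=optics.grab_frame(n);print(n,'tip',proj(f,t))
    o.append(cv2.resize(f['frame'][v:v+100,u:u+80],None,fx=5,fy=5,interpolation=cv2.INTER_CUBIC))
cv2.imwrite('pics/n4.png',np.hstack(o)[:,:,::-1])
E
```

```text
9.35 [498.33839231 -66.22226813 283.99852609] [ 9.99999952e-01 -3.88618842e-05 -3.02673533e-04 -4.36372786e-05] [ 0.17042779 -0.51314725 -0.84375633] [-0.01066818  0.03701744 -0.03039903]
scene tip (np.float64(315.37328770024385), np.float64(275.9988450250417))
side tip (np.float64(285.53441404055013), np.float64(188.58788743707896))
```

View pics/n4.png

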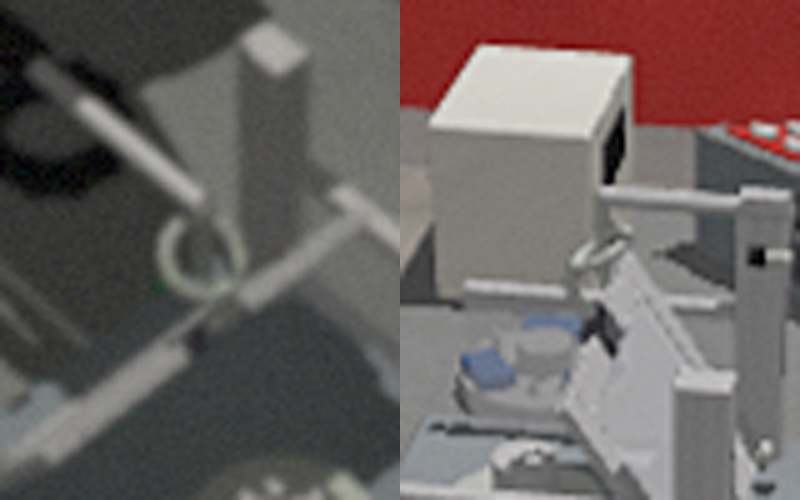

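The hook rod now sits over the ring with the finger down through it, at (210,230) left and (598,250) right, and no contact force. I draw along the arc in small steps.

Request:
send_rows --rows '[[[0,-0.004,0,0,0,0,0],[0,-0.004,0,-0.0005,0,0,0],[0,-0.005,0,-0.002,0,0,0],[0,-0.005,0,-0.002,0,0,0]]]'

```text
t: 9.95
tcp_pos: [480.4, -66.3, 289.1]
orientation: [1.0, -0.0, 0.0, 0.0]
contact_force: [2.5, 0.1, -3.4]
finger_gap: 0.186
gripper_force: 117.7
```

Request:
send_rows --rows '[[[0,-0.006,0,-0.0018,0,0,0],[0,-0.006,0,-0.0018,0,0,0],[0,-0.006,0,-0.0018,0,0,0]]]'

```text
t: 10.32
tcp_pos: [461.9, -66.3, 294.3]
orientation: [1.0, -0.0, -0.0, 0.0]
contact_force: [1.5, -0.5, -4.1]
finger_gap: 0.193
gripper_force: 117.5
```

Request:
send_rows --rows '[[[0,-0.006,0,-0.0012,0,0,0],[0,-0.006,0,-0.0012,0,0,0],[0,-0.006,0,-0.0012,0,0,0],[0,-0.006,0,-0.0006,0,0,0],[0,-0.006,0,-0.0006,0,0,0]]]'

```text
t: 10.95
tcp_pos: [432.1, -66.2, 299.1]
orientation: [1.0, -0.0, 0.0, 0.0]
contact_force: [2.6, -0.1, -3.0]
finger_gap: 0.189
gripper_force: 117.5
```

Request:
send_rows --rows '[[[0,-0.006,0,-0.0006,0,0,0],[0,-0.004,0,0,0,0,0],[0,0,0,0,0,0,0]]]'

```text
t: 11.32
tcp_pos: [422.1, -66.2, 299.6]
orientation: [1.0, -0.0, -0.0, -0.0]
contact_force: [0.3, -1.2, -1.6]
finger_gap: 0.191
gripper_force: 117.7
```

```bash
python3 - <<'E'
from h import *
from bench import r,optics
s=r.observe();print(s['t'],s['tcp_pos'],s['orientation'],s['contact_force'],s['moment'])
o=[]
t=s['tcp_pos']+np.array([190,0,-27.6])
for n in('scene','side'):
    f=optics.grab_frame(n);u,v=proj(f,t);print(n,u,v);u,v=int(u)-40,int(v)-50
    o.append(cv2.resize(f['frame'][v:v+100,u:u+80],None,fx=5,fy=5,interpolation=cv2.INTER_CUBIC))
cv2.imwrite('pics/n5.png',np.hstack(o)[:,:,::-1])
E
```

```text
11.325 [422.06156696 -66.1747824  299.63891997] [ 9.99999970e-01 -3.21364516e-05 -2.29570835e-04 -8.22341517e-05] [ 0.26091699 -1.23561352 -1.62127144] [-0.01276057  0.04541909  0.02222874]
scene 290.19772517326226 250.17758878740412
side 314.84117570568384 185.32175938671264
```

View pics/n5.png

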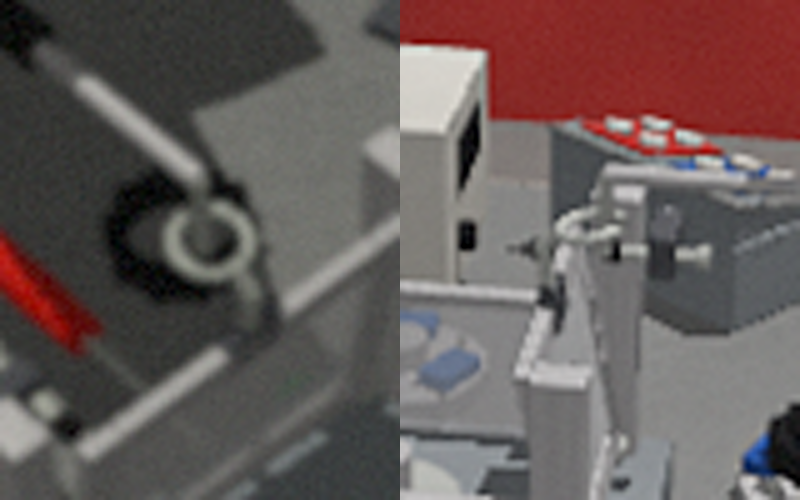

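The finger is engaged in the ring at (205,235) left and (590,220) right, and the flap is nearly upright. I now feel for the stop in small steps.

Request:
send_rows --rows '[[[0,-0.002,0,0,0,0,0],[0,-0.002,0,0,0,0,0],[0,-0.002,0,0,0,0,0]]]'

```text
t: 11.8
tcp_pos: [416.6, -66.2, 299.7]
orientation: [1.0, 0.0, 0.0, -0.0]
contact_force: [1.5, 0.1, -2.9]
finger_gap: 0.189
gripper_force: 117.7
```

Request:
send_rows --rows '[[[0,-0.001,0,0,0,0,0],[0,-0.001,0,0,0,0,0]]]'

```text
t: 12.05
tcp_pos: [414.5, -66.2, 299.6]
orientation: [1.0, -0.0, 0.0, -0.0]
contact_force: [2.4, -0.2, -3.9]
finger_gap: 0.188
gripper_force: 117.7
```

Request:
send_rows --rows '[[[0,-0.001,0,0,0,0,0],[0,-0.001,0,0,0,0,0]]]'

```text
t: 12.3
tcp_pos: [412.5, -66.2, 299.6]
orientation: [1.0, -0.0, -0.0, -0.0]
contact_force: [3.3, -0.2, -2.9]
finger_gap: 0.185
gripper_force: 117.6
```

Request:
send_rows --rows '[[[0,-0.001,0,0,0,0,0],[0,-0.001,0,0,0,0,0]]]'

```text
t: 12.55
tcp_pos: [410.4, -66.2, 299.6]
orientation: [1.0, -0.0, -0.0, -0.0]
contact_force: [2.3, -0.9, -2.7]
finger_gap: 0.188
gripper_force: 117.6
```

Request:
send_rows --rows '[[[0,-0.001,0,0,0,0,0],[0,-0.001,0,0,0,0,0]]]'

```text
t: 12.8
tcp_pos: [408.5, -66.3, 299.6]
orientation: [1.0, -0.0, -0.0, 0.0]
contact_force: [2.9, 0.5, -2.7]
finger_gap: 0.191
gripper_force: 117.6
```

Request:
send_rows --rows '[[[0,-0.001,0,0,0,0,0],[0,-0.001,0,0,0,0,0]]]'

```text
t: 13.05
tcp_pos: [406.4, -66.3, 299.6]
orientation: [1.0, -0.0, -0.0, 0.0]
contact_force: [2.0, 0.2, -2.8]
finger_gap: 0.189
gripper_force: 117.6
```

Request:
send_rows --rows '[[[0,-0.001,0,0,0,0,0],[0,-0.001,0,0,0,0,0]]]'

```text
t: 13.3
tcp_pos: [405.7, -66.3, 300.0]
orientation: [1.0, -0.0, 0.001, 0.0]
contact_force: [9.2, 0.2, -5.9]
finger_gap: 0.187
gripper_force: 117.4
```

Request:
send_rows --rows '[[[0,-0.0003,0,0,0,0,0]]]'

```text
t: 13.42
tcp_pos: [405.7, -66.3, 300.1]
orientation: [1.0, -0.0, 0.002, 0.0]
contact_force: [9.1, -0.3, -4.6]
finger_gap: 0.185
gripper_force: 117.4
```

Request:
send_rows --rows '[[[0,-0.0004,0,0,0,0,0]]]'

```text
t: 13.55
tcp_pos: [405.6, -66.3, 300.1]
orientation: [1.0, -0.0, 0.002, 0.0]
contact_force: [9.4, 0.2, -6.1]
finger_gap: 0.185
gripper_force: 117.3
```

Request:
send_rows --rows '[[[0,-0.0006,0,0,0,0,0]]]'

```text
t: 13.68
tcp_pos: [405.5, -66.4, 300.3]
orientation: [1.0, -0.0, 0.003, 0.0]
contact_force: [12.6, -0.7, -6.7]
finger_gap: 0.192
gripper_force: 117.3
```

Request:
send_rows --rows '[[[0,0,0,0,0,0,0],[0,0,0,0,0,0,0],[0,0,0,0,0,0,0]]]'

```text
t: 14.05
tcp_pos: [405.5, -66.4, 300.3]
orientation: [1.0, -0.0, 0.003, 0.0]
contact_force: [11.6, 0.6, -6.7]
finger_gap: 0.186
gripper_force: 117.3
```

Request:
send_rows --rows '[[[0,0,0,0,0,0,0],[0,0,0,0,0,0,0],[0,0,0,0,0,0,0],[0,0,0,0,0,0,0]]]'

```text
t: 14.55
tcp_pos: [405.5, -66.4, 300.3]
orientation: [1.0, 0.0, 0.003, 0.0]
contact_force: [11.9, -0.4, -6.2]
finger_gap: 0.188
gripper_force: 117.3
```

Request:
send_rows --rows '[[[0,0,0,0,0,0,0],[0,0,0,0,0,0,0]]]'

```text
t: 14.8
tcp_pos: [405.5, -66.4, 300.3]
orientation: [1.0, -0.0, 0.003, 0.0]
contact_force: [10.7, -0.0, -6.4]
finger_gap: 0.187
gripper_force: 117.3
```

Request:
send_rows --rows '[[[0,0.001,0,0,0,0,0],[0,0.001,0,0,0,0,0],[0,0.001,0,0,0,0,0],[0,0.001,0,0,0,0,0],[0,0,0,0,0,0,0]]]'

```text
t: 15.42
tcp_pos: [406.9, -66.2, 299.5]
orientation: [1.0, 0.0, -0.0, -0.0]
contact_force: [-0.2, -0.6, -2.4]
finger_gap: 0.187
gripper_force: 117.7
```

Request:
send_rows --rows '[[[0,0.002,0,0,0,0,0],[0,0.002,0,0,0,0,0],[0,0.001,0,0,0,0,0],[0,0,0,0,0,0,0]]]'

```text
t: 15.92
tcp_pos: [412.3, -66.2, 299.6]
orientation: [1.0, 0.0, -0.0, 0.0]
contact_force: [-0.3, -0.7, -0.7]
finger_gap: 0.189
gripper_force: 117.7
```

```bash
python3 - <<'E'
from h import *
from bench import r,optics
s=r.observe();print(s['t'],s['tcp_pos'],s['orientation'],s['contact_force'],s['moment'])
o=[]
t=s['tcp_pos']+np.array([190,0,-27.6])
for n in('scene','side'):
    f=optics.grab_frame(n);u,v=proj(f,t);print(n,u,v);u,v=int(u)-40,int(v)-50
    o.append(cv2.resize(f['frame'][v:v+100,u:u+80],None,fx=5,fy=5,interpolation=cv2.INTER_CUBIC))
cv2.imwrite('pics/n6.png',np.hstack(o)[:,:,::-1])
E
```

```text
15.925 [412.30176695 -66.24501083 299.61127131] [ 9.99999999e-01  2.35380506e-05 -4.42961660e-05  6.95165461e-06] [-0.29328979 -0.69215667 -0.69985609] [ 0.00567141  0.09997057 -0.04020014]
scene 287.0877247475296 247.6172977178356
side 318.63749205478433 185.60734371100696
```

View pics/n6.png

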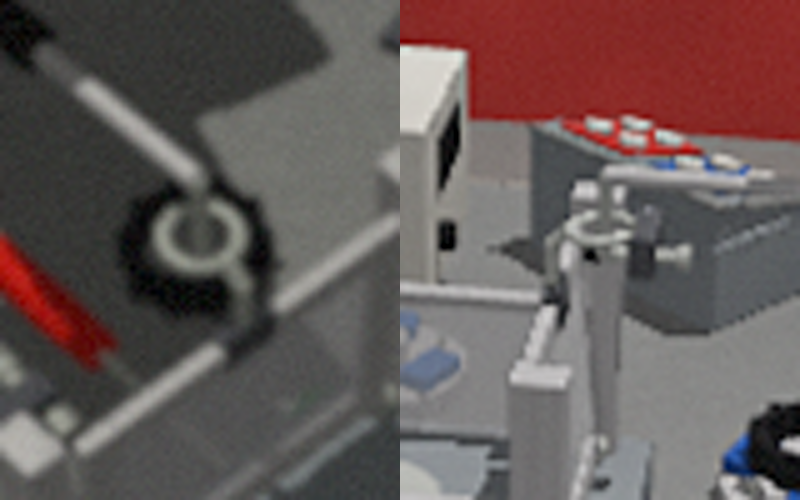

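The finger hangs free near the centre of the ring at (607,215) right and (203,200) left, with force about zero and the flap standing at its stop. I lift it out.

Request:
send_rows --rows '[[[0,0,0,-0.005,0,0,0],[0,0,0,-0.008,0,0,0],[0,0,0,-0.01,0,0,0],[0,0,0,-0.012,0,0,0],[0,0,0,-0.015,0,0,0]]]'

```text
t: 16.65
tcp_pos: [412.2, -66.2, 350.7]
orientation: [1.0, -0.0, 0.0, 0.0]
contact_force: [0.1, 0.1, -2.2]
finger_gap: 0.189
gripper_force: 117.7
```

Request:
send_rows --rows '[[[0,0.006,-0.05,0,0,0,0],[0,0.006,-0.05,0,0,0,0],[0,0.006,-0.05,0,0,0,0],[0,0.006,-0.05,0,0,0,0],[0,0.006,-0.05,0,0,0,0]]]'

```text
t: 17.27
tcp_pos: [442.5, 185.6, 350.7]
orientation: [1.0, 0.0, 0.001, -0.0]
contact_force: [0.9, -1.0, -1.7]
finger_gap: 0.19
gripper_force: 117.9
```

Request:
send_rows --rows '[[[0,0.006,-0.05,0,0,0,0],[0,0.006,-0.05,0,0,0,0],[0,0.006,-0.034,0,0,0,0],[0,0,0,0,0,0,-7],[0,0,0,0,0,0,-6.8]]]'

```text
t: 17.9
tcp_pos: [460.3, 318.5, 350.2]
orientation: [0.992, 0.123, -0.0, 0.0]
contact_force: [1.1, -0.8, -1.9]
finger_gap: 0.183
gripper_force: 118.0
```

Request:
send_rows --rows '[[[0,0,0,0,0,0,0],[0,0,0,0,0,0,0]]]'

```text
t: 18.15
tcp_pos: [460.4, 317.7, 350.0]
orientation: [0.993, 0.119, 0.0, -0.0]
contact_force: [-0.4, -0.6, -2.8]
finger_gap: 0.196
gripper_force: 118.0
```

```bash
python3 - <<'E'
from h import *
from bench import r,optics
s=r.observe();print(s['t'],s['tcp_pos'],s['orientation'],s['contact_force'],s['moment'])
yaw=2*np.arctan2(s['orientation'][1],s['orientation'][0]);d=np.array([461.7,317.9])-s['tcp_pos'][:2]
x=np.array([np.cos(yaw),np.sin(yaw)]);print('yaw',np.degrees(yaw),'tool dx,dy',d@x,d@np.array([x[1],-x[0]]))
f=optics.grab_frame('side');g=optics.grab_frame('scene');P=cloud(g);Q=cloud(f)
for n,C in(('scene',P),('side',Q)):
    m=(C[...,2]>275)&(C[...,2]<300)&(abs(C[...,1]+66)<40)&(C[...,0]>540)&(C[...,0]<720);print(n,m.sum(),C[m].mean(0) if m.any() else '')
E
```

```text
18.15 [460.36063631 317.71490088 350.03010706] [ 9.92905979e-01  1.18902018e-01  1.31921533e-04 -9.32757721e-05] [-0.38274405 -0.59924137 -2.84590186] [-0.02352663  0.03015972 -0.01981515]
yaw 13.657478511465834 tool dx,dy 1.3451977299674323 0.13638123787324777
scene 154 [610.03035271 -69.86065172 287.65081134]
side 81 [609.73861959 -65.51229248 286.43033346]
```

Request:
send_rows --rows '[[[0,0.0013,0,0.055,0,0,0],[0,0,0,0.055,0,0,0],[0,0,0,0.055,0,0,0],[0,0,0,0.055,0,0,0],[0,0,0,0.04,0,0,0]]]'

```text
t: 18.88
tcp_pos: [461.0, 317.5, 87.5]
orientation: [0.993, 0.119, -0.001, 0.0]
contact_force: [0.7, 0.0, -1.7]
finger_gap: 0.19
gripper_force: 118.1
```

Request:
send_rows --rows '[[[0,0,0,0.009,0,0,0],[0,0,0,0,0,0,0],[0,0,0,0,0,0,0]]]'

```text
t: 19.25
tcp_pos: [462.8, 318.9, 82.5]
orientation: [0.993, 0.12, 0.002, -0.001]
contact_force: [-1.0, 0.3, -1.4]
finger_gap: 0.189
gripper_force: 118.1
```

```bash
python3 - <<'E'
from h import *
from bench import r,optics
s=r.observe();print(s['t'],s['tcp_pos'],s['orientation'],s['contact_force'],s['moment'])
yaw=2*np.arctan2(s['orientation'][1],s['orientation'][0]);d=np.array([461.7,317.9])-s['tcp_pos'][:2]
x=np.array([np.cos(yaw),np.sin(yaw)]);print('yaw',np.degrees(yaw),'tool dx,dy',d@x,d@np.array([x[1],-x[0]]))
c=s['tcp_pos']+[0,0,18.4]
for n in('side','scene'):
    f=optics.grab_frame(n);C=cloud(f);D=C-c;sx=D[...,0]*x[0]+D[...,1]*x[1];sy=-D[...,0]*x[1]+D[...,1]*x[0]
    m=(abs(sy)<12)&(D[...,2]>2)&(D[...,2]<20)
    for a,b in((-125,-95),(-95,-65),(60,85),(100,140),(140,180)):
        k=m&(sx>a)&(sx<b);print(n,a,k.sum(),np.percentile(D[k][:,2],[50,90]).round(1) if k.any() else '',np.median(sy[k]).round(1) if k.any() else '')
    cv2.imwrite(f'pics/{n}7.png',f['frame'][:,:,::-1])
f=optics.grab_frame('side');cv2.imwrite('pics/n7.png',cv2.resize(f['frame'][300:420,240:440],None,fx=4,fy=4)[:,:,::-1])
E
```

```text
19.25 [462.81325469 318.8971568   82.51547597] [ 9.92774402e-01  1.19984006e-01  1.50123456e-03 -7.55931537e-04] [-0.99635131  0.32925276 -1.36310615] [-0.06806341  0.02264997 -0.0267866 ]
yaw 13.782378575711235 tool dx,dy -1.318758834971278 0.7032302833476394
side -125 113 [7.8 9.8] 4.2
side -95 114 [7.8 9.8] 4.4
side 60 105 [7.6 9.9] 4.8
side 100 66 [3.8 5.8] 2.4
side 140 66 [4.3 6.1] 3.0
scene -125 56 [ 8.1 10.7] -4.5
scene -95 55 [ 8.3 10.2] -2.0
scene 60 51 [ 9. 12.] -3.2
scene 100 36 [5.2 7.8] -3.6
scene 140 39 [4.4 7. ] -2.9
```

View pics/n7.png

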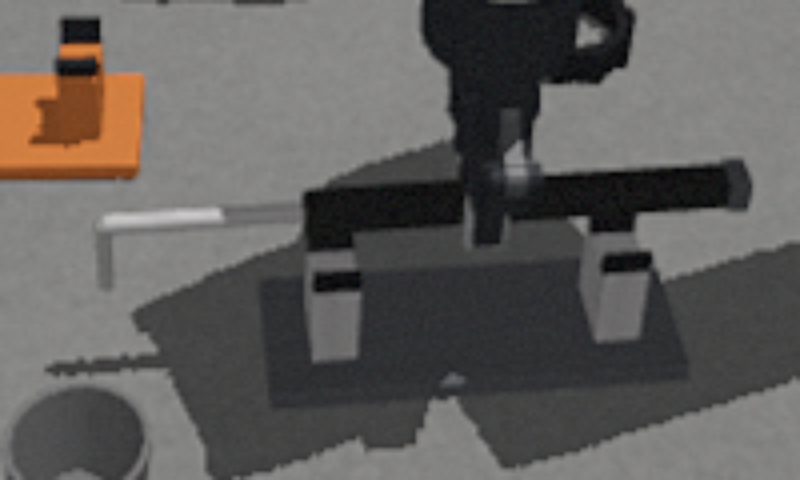

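The pole is level above its two supports at (335,250) and (610,240), so there was no slip. I let it settle and then lower it.

Request:
send_rows --rows '[[[0,0,0,0.006,0,0,0],[0,0,0,0.006,0,0,0],[0,0,0,0,0,0,0],[0,0,0,0,0,0,0]]]'

```text
t: 19.9
tcp_pos: [461.5, 318.0, 68.4]
orientation: [0.993, 0.12, -0.0, 0.0]
contact_force: [0.4, 0.2, -2.0]
finger_gap: 0.183
gripper_force: 118.1
```

Request:
send_rows --rows '[[[0,0,0,0.005,0,0,0],[0,0,0,0.005,0,0,0],[0,0,0,0.004,0,0,0],[0,0,0,0.003,0,0,0],[0,0,0,0,0,0,0]]]'

```text
t: 20.52
tcp_pos: [461.4, 318.0, 51.3]
orientation: [0.993, 0.12, -0.0, 0.0]
contact_force: [0.5, 0.2, -1.5]
finger_gap: 0.187
gripper_force: 118.1
```

Request:
send_rows --rows '[[[0,0,0,0,0,0,0],[0,0,0,0,0,0,0]]]'

```text
t: 20.78
tcp_pos: [461.6, 318.1, 51.8]
orientation: [0.993, 0.12, 0.0, -0.0]
contact_force: [0.1, -0.7, -1.8]
finger_gap: 0.187
gripper_force: 118.0
```

Request:
send_rows --rows '[[[0,0,0,0.001,0,0,0],[0,0,0,0,0,0,0]]]'

```text
t: 21.02
tcp_pos: [461.7, 318.2, 50.8]
orientation: [0.993, 0.12, 0.0, -0.0]
contact_force: [-1.0, -0.2, 0.7]
finger_gap: 0.187
gripper_force: 118.5
```

Request:
send_rows --rows '[[[0,0,0,0,0,0,0],[0,0,0,0,0,0,0],[0.3,0,0,0,0,0,0],[0.5,0,0,0,0,0,0],[1,0,0,0,0,0,0]]]' --squeeze 20

```text
t: 21.65
tcp_pos: [461.6, 318.1, 50.6]
orientation: [0.993, 0.12, 0.0, -0.0]
contact_force: [0.1, -0.2, -0.1]
finger_gap: 0.695
gripper_force: 0.0
```

Request:
send_rows --rows '[[[1,0,0,0,0,0,0],[1,0,0,0,0,0,0],[1,0,0,0,0,0,0],[1,0,0,0,0,0,0]]]'

```text
t: 22.15
tcp_pos: [461.5, 318.1, 50.6]
orientation: [0.993, 0.12, -0.0, -0.0]
contact_force: [0.8, 0.4, 1.1]
finger_gap: 0.999
gripper_force: 0.0
```

Request:
send_rows --rows '[[[1,0,0,-0.02,0,0,0],[1,0,0,-0.05,0,0,0],[1,0,0,-0.05,0,0,0],[1,0,0,-0.05,0,0,0],[1,0,0,-0.012,0,0,0]]]'

```text
t: 22.78
tcp_pos: [463.1, 319.1, 236.3]
orientation: [0.993, 0.12, 0.003, -0.001]
contact_force: [0.7, 1.2, 0.3]
finger_gap: 0.996
gripper_force: 0.0
```

Request:
send_rows --rows '[[[1,0,0,0,0,0,0],[1,0,0,0,0,0,0]]]'

```text
t: 23.02
tcp_pos: [460.6, 317.5, 230.9]
orientation: [0.993, 0.12, -0.001, 0.001]
contact_force: [-0.1, -0.1, -0.3]
finger_gap: 0.996
gripper_force: 0.0
```

```bash
python3 - <<'E'
from h import *
from bench import r,optics
s=r.observe();print(s['t'],s['tcp_pos'],s['contact_force'])
f=optics.grab_frame('wrist');im=f['frame'].max(2).astype(int)
for v in (160,185,210,230): print(v,np.where(im[v,280:345]<45)[0][[0,-1]]+280)
A=onz(f,309,114.5,78);c=im[:,306:312].mean(1);print(np.argmax(c[90:140]<60)+90)
for n in('side','scene'):
    C=cloud(optics.grab_frame(n));m=(C[...,2]>275)&(C[...,2]<300)&(abs(C[...,1]+66)<40)&(C[...,0]>540)&(C[...,0]<720);print(n,C[m].mean(0))
a=f['frame'];b=optics.grab_frame('side')['frame'];cv2.imwrite('pics/end.png',cv2.resize(np.hstack([a,b])[:,:,::-1],(800,300)))
E
```

```text
23.025 [460.60612897 317.45872591 230.86711178] [-0.05592231 -0.10806015 -0.28893204]
160 [306 325]
185 [306 325]
210 [307 325]
230 [308 325]
119
side [609.70054053 -65.22130038 286.56964995]
scene [610.20793435 -69.90820169 287.55947941]
```

View pics/end.png

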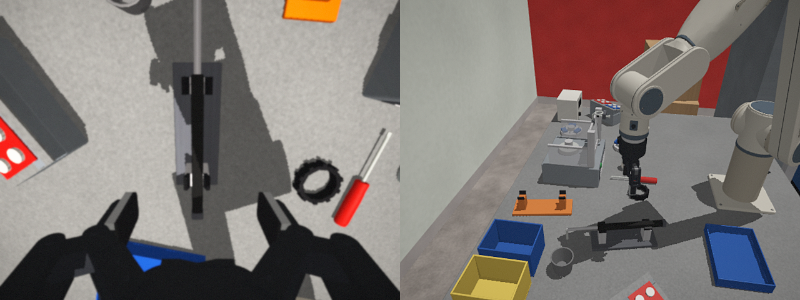

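The left half shows the pole seated in both slots, supports at (197,85) and (197,180). The flap's eye hasn't moved and nothing is touching, so I hand in.

```bash
python3 -c "
from bench import job
print(job.job_done())"
```

```text
the job is handed in; nothing more can be done
None
```

The flap was drawn up against its stop and held at about 12 N for over a second, then unhooked without moving; the pole is back in its rest and the job is handed in at about 23 s.

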